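Open the wide sample holder

TASK

Two sample holders with latched lids stand on the bench. On the one with the wide lid, press down the release tab at its front so that the lid springs up, then push the lid all the way open, past upright and back to its stop, where it stays. Just touch, without forcing anything: pick nothing up, keep the narrow holder shut and leave the loose things on the bench where they are.

Things in the scene. Friction and masses are not known exactly. Their poses are not given: they have to be found in the camera images.
- wide_holder: the wide of two bench sample holders of one design: the one with the wide lid, 110 mm; fixed to the bench. Grey body 124 mm wide (y), 60 mm high, on a dark base plate 148 mm wide (x = -115 to 107 mm); white hinged lid on top, grey release tab at the front. Origin: on the bench surface under the body, on its centre line; x points from the tab at the front to the back, z up
- wide_holder_pad (a point): point to press on the release tab of the wide holder: middle of the ribbed part of its top face, 95 mm in front of the holder's origin and 44 mm above the bench. The tab is a rocker 40 mm wide; its flat top runs 69 to 112 mm in front of the origin; the latch hook (22 mm wide, up to 70 mm high) stands behind it
- wide_holder_tab (a joint): turn of that tab in rad: 0 at rest, grows as the tab is pressed down, 0.30 at its stop (this point is then 12 mm lower). It springs back when released. The latch lets go at about 0.15; pressing takes about 3 N there and 4.6 N at the stop
- wide_holder_hinge (a point): middle of the lid's hinge axis on the wide holder, 45 mm behind the origin, 60 mm above the bench; the axis runs along the holder's y
- wide_holder_lip (a point): middle of the tip of the lid's front lip (26 mm wide, 5 mm thick, sticking out 8 mm from the lid's front edge), 103 mm from the hinge axis; moves with the lid. Latched, it lies under the hook, 62 mm above the bench. The lid is 110 mm wide, 7 mm thick, and level when shut
- wide_holder_lid (a joint): opening angle of that lid in rad: 0 shut and latched (level), 1.57 upright, 1.85 at its stop, leaning back. When the latch lets go, a spring pin lifts it to about 0.57 (lip tip then 115 mm above the bench, 42 mm in front of the origin); from there only hinge friction acts: it stays where it is left, and takes about 1 N at the lip to move
- narrow_holder: the narrow of two bench sample holders of one design: the one with the narrow lid, 62 mm; to be left shut; fixed to the bench. Grey body 76 mm wide (y), 60 mm high, on a dark base plate 100 mm wide (x = -115 to 107 mm); white hinged lid on top, grey release tab at the front. Origin: on the bench surface under the body, on its centre line; x points from the tab at the front to the back, z up
- narrow_holder_pad (a point): point to press on the release tab of the narrow holder: middle of the ribbed part of its top face, 95 mm in front of the holder's origin and 44 mm above the bench. The tab is a rocker 40 mm wide; its flat top runs 69 to 112 mm in front of the origin; the latch hook (22 mm wide, up to 70 mm high) stands behind it
- narrow_holder_tab (a joint): turn of that tab in rad: 0 at rest, grows as the tab is pressed down, 0.30 at its stop (this point is then 12 mm lower). It springs back when released. The latch lets go at about 0.15; pressing takes about 3 N there and 4.6 N at the stop
- narrow_holder_hinge (a point): middle of the lid's hinge axis on the narrow holder, 45 mm behind the origin, 60 mm above the bench; the axis runs along the holder's y
- narrow_holder_lip (a point): middle of the tip of the lid's front lip (26 mm wide, 5 mm thick, sticking out 8 mm from the lid's front edge), 103 mm from the hinge axis; moves with the lid. Latched, it lies under the hook, 62 mm above the bench. The lid is 62 mm wide, 7 mm thick, and level when shut
- narrow_holder_lid (a joint): opening angle of that lid in rad: 0 shut and latched (level), 1.57 upright, 1.85 at its stop, leaning back. When the latch lets go, a spring pin lifts it to about 0.57 (lip tip then 115 mm above the bench, 42 mm in front of the origin); from there only hinge friction acts: it stays where it is left, and takes about 1 N at the lip to move
- dropper_bottle: small brown glass dropper bottle with a black bulb, 33 mm across, 102 mm tall, loose, standing between the holders; origin: centre of its underside. A bystander
- stopwatch: round black stopwatch, 71 x 59 x 17 mm, loose; origin: centre of its underside. A bystander
- indicator_box: flat yellow box, 46 x 72 x 14 mm, loose; origin: centre of its underside. A bystander
- conical_flask: conical glass flask, 65 mm across, 105 mm tall, loose, standing behind the holders; origin: centre of its underside. A bystander
- petri_dish: petri dish, 67 mm across, 13 mm high, loose; origin: centre of its underside. A bystander
Not all that is in view belongs to the job. Leave any orange look-alike of the narrow_holder alone.

How it is judged:
By the outcome, as a careful person would: the job done as asked, in the order asked, and still so for the second after the job is handed in, with the robot touching nothing.
It also fails if it takes over 42 s, if anything falls off the work surface, if the arm or the gripper's body presses on something with over 40 N, if the wrist force passes 120 N, or if a joint passes its speed limit or range.

ROBOT

A 7-joint arm with a two-finger parallel gripper is mounted at the origin on a cart in front of the work surface, level with it; the furniture and walls round the work are solid. World frame = base frame: x ahead of the robot, y to its left, z up, the work surface at z = 0. Lengths are in m, angles in degrees, forces in N, time in s.
With the tool pointing down it reaches from about 0.4 to 0.85 m from the base axis. Payload 4.5 kg.
Tool frame: the origin (TCP) lies between the finger pads; the fingertips stand 17 mm ahead of it and the grasp point (between the pads) lies 2 mm behind it; z points along the fingers, y is the direction in which the jaws open and shut (so a half turn about z gives the same grasp; the last joint's range is limited). The gripper opens to 88 mm and grips with 3 to 60 N. Pads are 18 mm wide; open, the fingers measure 123 mm over their backs; the gripper's body (75 mm by 187 mm) begins 45 mm behind the grasp point.
Start: joints at [69.03, 39.483, -11.15, 89.685, 9.013, 51.709, -12.324], TCP at [0.243, -0.576, 0.256] pointing down, gripper open.
Joint ranges: [-172.22, 172.22], [-26.19, 119.32], [-84.43, 86.54], [7.71, 146.69], [-57.33, 237.33], [2.42, 119.75], [-152.13, 152.13]. Speed limits (degrees/s): [147.25, 147.25, 180, 180, 180, 180, 180].

INTERFACE

Orientations are given as [roll, pitch, yaw] about the fixed x, y, z axes, in that order (R = Rz(yaw) Ry(pitch) Rx(roll)).
In Python, from cell import r gives the robot as it stands.
- The arm moves only by the tool apply_moves, never from a script. Its argument "motion" is a list of rows, each a list of 7 numbers: the gripper command: -1 is shut, 1 is fully open, values between are in proportion, then the shift along the world's x, y, z in mm, then the turn, a rotation vector about the world's x, y, z in rad. A call has 1 to 20 rows; each row shifts and turns the commanded pose from where the row before left it; what a row does not reach is not made up. A row lasts 1/8 s, in which the tool goes at most 62.5 mm and 10.7 degrees, less where a joint would pass 70% of its speed; a pose out of reach is approached as far as the arm can. A call with a gripper value outside its range is refused whole. The fingers move at their own pace and stop on an object; "force" is the grip in N (left out, the last holds). Time passes only in rows, so rows that do not move let the fingers close. It gives the time, the measured TCP pose, the force and the opening at its end, in the units of the state.
- r.get_state(): the state, without advancing time (a new reading comes with each control period).
- r.read_camera(name): name is "side" or "top"; returns a dict with "img" (420x560x3 uint8, red, green, blue), "K" (3x3 intrinsics, pixels), "rvec" (rotation vector, rad) and "tvec" (3), from world to camera coordinates, as OpenCV has them. Camera axes: x right, y down, z forward; pixel columns grow to the right and rows downward; lengths in m; the calibration is good to about 2 mm. A picture is of the moment at which its call begins. There is no depth.
- r.close_job(): hands the job in, once; it reports no verdict.
The state is a dict: "time_s": time; "qpos": joint angles; "qd": joint speeds; "joint_efforts": joint torques, N m; "ee_pos": TCP position; "eef_rot": TCP orientation; "force": force on the tool from outside, world axes, zero at the start; "ft_torque": the same for the moment, N m; "gripper_width": finger opening in m.
Only numpy, scipy, OpenCV 4.12 (cv2) and the standard library are available. Lean on these libraries where they do the work, as an engineer would, in place of code of your own. Each camera call takes 0.05 s, during which the arm holds its last target.

## Working session

There is one attempt and no reset: what is moved stays moved. The work goes in short steps, Python scripts to look and compute and a tool call to move; the robot and the scene stay as the last step left them, time stands still between calls to the robot, and variables do not carry over. Pictures are saved under pics/ and viewed, and the job is handed in when it is done.

Besides the shell and the picture viewer there is one more tool, called after "Request:" as name(argument=value, ...) on one line, values as JSON. apply_moves: Moves the arm, as the interface text tells. Its arguments: {"type":"object","properties":{"motion":{"type":"array"},"force":{"type":"number"}},"required":["motion"]}

```bash
ls; mkdir -p pics; python3 - <<'E'
from cell import r
import cv2,numpy as np
for n in("side","top"):
    c=r.read_camera(n); cv2.imwrite(f"pics/{n}0.png",c["img"][:,:,::-1]); np.savez(f"{n}0.npz",**c)
    R=cv2.Rodrigues(c["rvec"])[0]; print(n,c["K"].tolist(),(-R.T@np.array(c["tvec"]).ravel()).round(3),R.round(2).tolist())
print(r.get_state())
E
```

```text
pics
side [[403.3426275127217, 0.0, 270.7764311239716], [0.0, 403.3426275127217, 212.24085930520474], [0.0, 0.0, 1.0]] [0.171 0.87  0.964] [[-0.93, -0.37, 0.01], [-0.25, 0.6, -0.76], [0.27, -0.71, -0.65]]
top [[386.9376263656646, 0.0, 276.47808215104493], [0.0, 386.9376263656646, 208.77265362536778], [0.0, 0.0, 1.0]] [ 0.447 -0.086  1.303] [[0.0, -1.0, -0.01], [-1.0, -0.0, -0.09], [0.09, 0.01, -1.0]]
{'time_s': 0.1, 'qpos': array([ 69.03127433,  39.52717038, -11.14236621,  89.73774271,
         9.01313361,  51.70903614, -12.32350367]), 'qd': array([-0.1162459 , -0.13806893,  0.02810581, -0.18430835, -0.05339874,
        0.06098175,  0.02974774]), 'joint_efforts': array([-3.68186011e-03, -5.28496563e+01, -1.27180796e+00, -1.53836435e+01,
       -5.25408739e-02,  1.92290856e-03,  2.36252174e-05]), 'ee_pos': array([ 0.24298731, -0.57526104,  0.25500756]), 'eef_rot': array([-1.79908130e+02,  8.92868569e-03,  2.29085165e+01]), 'force': array([ 0.30196469, -0.36980675, -0.13882226]), 'ft_torque': array([-0.00812475, -0.04573923,  0.0369136 ]), 'gripper_width': 0.08806373434496306}
```

View pics/side0.png

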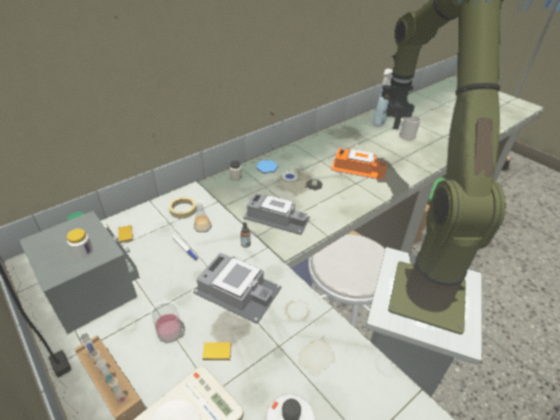

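View pics/top0.png

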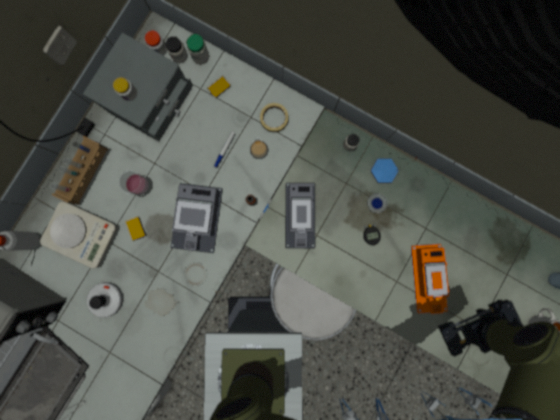

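```bash
python3 - <<'E'
import cv2
a=cv2.imread("pics/top0.png")[165:275,140:340]; cv2.imwrite("pics/top0z.png",cv2.resize(a,None,fx=4,fy=4,interpolation=cv2.INTER_CUBIC))
a=cv2.imread("pics/side0.png")[180:330,170:330]; cv2.imwrite("pics/side0z.png",cv2.resize(a,None,fx=4,fy=4,interpolation=cv2.INTER_CUBIC))
E
```

```text
(no output)
```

View pics/top0z.png

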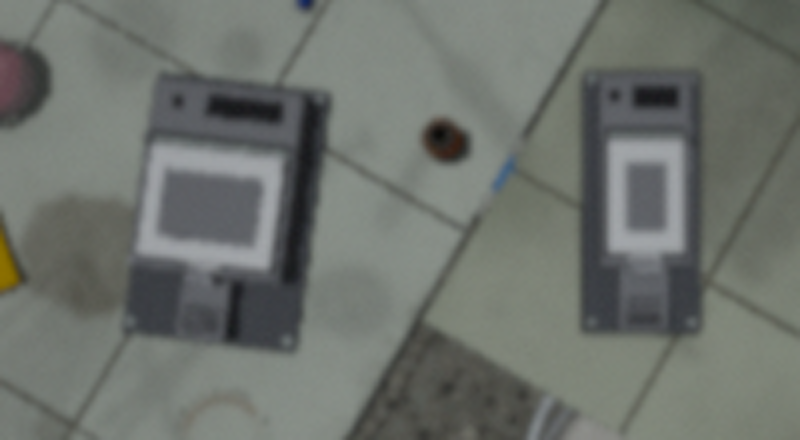

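View pics/side0z.png

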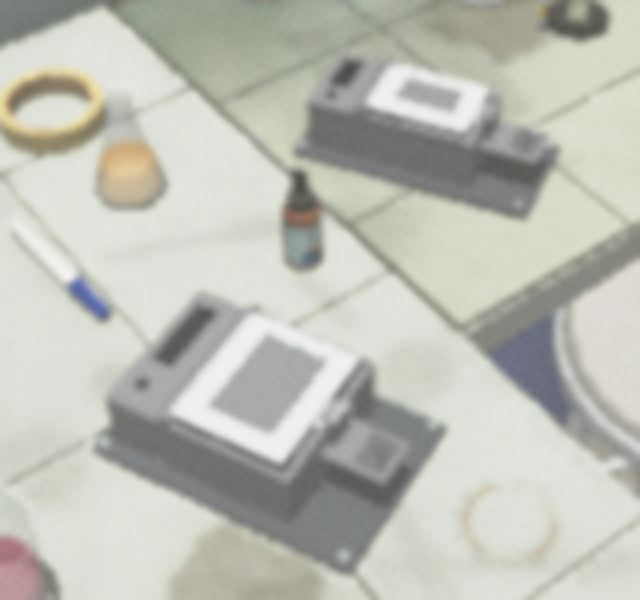

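```bash
cat > h.py <<'E'
import cv2,numpy as np
def ray(c,u,v,z):
    R=cv2.Rodrigues(c["rvec"])[0];t=np.array(c["tvec"]).ravel();o=-R.T@t
    d=R.T@np.linalg.inv(c["K"])@np.array([u,v,1.]);return o+d*(z-o[2])/d[2]
def proj(c,P):
    return cv2.projectPoints(np.array(P,float).reshape(-1,3),c["rvec"],c["tvec"],c["K"],None)[0].reshape(-1,2)
def tri(c1,p1,c2,p2):
    def P(c): return c["K"]@np.hstack([cv2.Rodrigues(c["rvec"])[0],np.array(c["tvec"]).reshape(3,1)])
    X=cv2.triangulatePoints(P(c1),P(c2),np.array(p1,float),np.array(p2,float)).ravel();return X[:3]/X[3]
E
python3 - <<'E'
from h import *
T=dict(np.load("top0.npz"));S=dict(np.load("side0.npz"))
def zt(x,y):return (140+x/4-.375,165+y/4-.375)
def zs(x,y):return (170+x/4-.375,180+y/4-.375)
C={k:ray(T,*zt(*p),0.006) for k,p in dict(bl=(162,73),br=(330,93),fl=(124,332),fr=(296,350)).items()}
for k,v in C.items():print(k,v.round(4))
print("W",np.linalg.norm(C['bl']-C['br']),np.linalg.norm(C['fl']-C['fr']),"L",np.linalg.norm(C['bl']-C['fl']),np.linalg.norm(C['br']-C['fr']))
ax=(C['bl']-C['fl']+C['br']-C['fr']);yaw=np.arctan2(ax[1],ax[0]);print("yaw",np.degrees(yaw))
m=sum(C.values())/4;ux=np.array([np.cos(yaw),np.sin(yaw),0]);O=m+ux*.004;print("O",O)
for n,c,roi in(("top",T,(160,180,60,65)),("side",S,(200,245,75,60))):
    im=c["img"];x,y,w,h=roi;g=im[y:y+h,x:x+w].astype(int)
    mk=((g.min(2)>195)&(g.max(2)-g.min(2)<25)).astype(np.uint8)
    cs,_=cv2.findContours(mk,cv2.RETR_EXTERNAL,cv2.CHAIN_APPROX_NONE);k=max(cs,key=cv2.contourArea)+np.array([x,y])
    print(n,cv2.contourArea(k)); Q=np.array([ray(c,*p,0.067)[:2] for p in k.reshape(-1,2)],np.float32)
    print(cv2.minAreaRect(Q)); b=cv2.boxPoints(cv2.minAreaRect(Q)).round(4);print(b.tolist())
# pad centre and label
print("pad top",ray(T,*zt(202,318),0.044).round(4),"side",ray(S,*zs(382,454),0.044).round(4), "tri",tri(T,zt(202,318),S,zs(382,454)).round(4))
print("pad pred",O[:2]-ux[:2]*.095, "hinge",O[:2]+ux[:2]*.045)
for n,c in(("top",T),("side",S)):
    uy=np.array([-ux[1],ux[0],0]);z=np.array([0,0,1])
    o=O.copy();o[2]=0
    P=[o+ux*x+uy*y+z*zz for x,y,zz in[(-.115,.074,.006),(-.115,-.074,.006),(.107,-.074,.006),(.107,.074,.006),(-.05,.055,.067),(-.05,-.055,.067),(.045,-.055,.067),(.045,.055,.067),(-.095,0,.044)]]
    im=cv2.resize(c["img"][:,:,::-1],None,fx=4,fy=4,interpolation=cv2.INTER_CUBIC)
    for p in proj(c,P)*4+1.5:cv2.circle(im,tuple(int(v) for v in p),3,(0,0,255),-1)
    x,y=((140,165) if n=="top" else (170,225));cv2.imwrite(f"pics/{n}1.png",im[y*4:y*4+440,x*4:x*4+600])
E
```

```text
bl [0.647  0.2518 0.006 ]
br [0.63   0.1089 0.006 ]
fl [0.4284 0.2784 0.006 ]
fr [0.4138 0.1342 0.006 ]
W 0.14384244949336472 0.14492315309500423 L 0.22016332372170155 0.21767113229988977
yaw -6.80753200529821
O [0.53380275 0.19286484 0.006     ]Traceback (most recent call last):
  File "<stdin>", line 13, in <module>
ValueError: max() iterable argument is empty
```

```bash
python3 -c "
import cv2,numpy as np
cv2.imwrite('pics/both1.png',np.hstack([cv2.imread('pics/top1.png')[:,:400],cv2.imread('pics/side1.png')[:,:400]]))"
```

```text
[ WARN:0@0.019] global loadsave.cpp:275 findDecoder imread_('pics/top1.png'): can't open/read file: check file path/integrity
Traceback (most recent call last):
TypeError: 'NoneType' object is not subscriptable
```

```bash
cat > m.py <<'E'
from h import *
T=dict(np.load("top0.npz"));S=dict(np.load("side0.npz"))
def zt(x,y):return (140+x/4-.375,165+y/4-.375)
def zs(x,y):return (170+x/4-.375,180+y/4-.375)
yaw=np.radians(-6.8);ux=np.array([np.cos(yaw),np.sin(yaw),0]);O=np.array([.5338,.1929,0])
for n,c,th,seed in(("top",T,155,(182,217)),("side",S,195,(222,285))):
    im=c["img"].astype(int);print(n,im[seed[1]-3:seed[1]+4,seed[0]].tolist())
    mk=((im.min(2)>th)&(im.max(2)-im.min(2)<14)).astype(np.uint8)
    cs,_=cv2.findContours(mk,cv2.RETR_EXTERNAL,cv2.CHAIN_APPROX_NONE)
    for k in cs:
        if cv2.contourArea(k)>300:
            k=k.reshape(-1,2);Q=np.array([ray(c,*p,0.067)[:2] for p in k],np.float32);print(cv2.contourArea(k),k.mean(0),cv2.minAreaRect(Q))
print("pad top",ray(T,*zt(202,318),0.044).round(4),"side",ray(S,*zs(382,454),0.044).round(4), "tri",tri(T,zt(202,318),S,zs(382,454)).round(4))
print("pad pred",O[:2]-ux[:2]*.095, "hinge",O[:2]+ux[:2]*.045)
out=[]
for n,c in(("top",T),("side",S)):
    uy=np.array([-ux[1],ux[0],0]);z=np.array([0,0,1])
    P=[O+ux*x+uy*y+z*zz for x,y,zz in[(-.115,.074,.006),(-.115,-.074,.006),(.107,-.074,.006),(.107,.074,.006),(-.05,.055,.067),(-.05,-.055,.067),(.045,-.055,.067),(.045,.055,.067),(-.095,0,.044)]]
    im=cv2.resize(c["img"][:,:,::-1],None,fx=4,fy=4,interpolation=cv2.INTER_CUBIC)
    for p in proj(c,P)*4+1.5:cv2.circle(im,tuple(int(v) for v in p),3,(0,0,255),-1)
    x,y=((140,165) if n=="top" else (185,235));out.append(im[y*4:y*4+400,x*4:x*4+400])
cv2.imwrite("pics/both1.png",np.hstack(out))
E
python3 m.py
```

```text
top [[93, 95, 100], [92, 95, 100], [93, 97, 100], [94, 96, 101], [93, 95, 100], [94, 95, 100], [94, 96, 100]]
364.5 [300.64935065 213.77922078] ((0.5391134023666382, -0.15404543280601501), (0.0802450031042099, 0.05107462778687477), 0.07929074019193649)
side [[223, 223, 222], [235, 235, 235], [239, 239, 238], [239, 239, 239], [234, 234, 233], [211, 211, 209], [158, 158, 156]]
731.5 [175.60176991 411.97345133] ((0.4919806718826294, 0.583412766456604), (0.10826648771762848, 0.04244384914636612), 21.85093879699707)
771.5 [423.59349593 412.04065041] ((0.0004134140908718109, 0.3776260316371918), (0.12295086681842804, 0.05853135883808136), 21.850955963134766)
337.5 [202.56756757 403.97297297] ((0.4497074484825134, 0.5515049695968628), (0.020316241309046745, 0.11406690627336502), 66.7369613647461)
3958.0 [283.13043478 395.44099379] ((0.28809717297554016, 0.4883553981781006), (0.1659945845603943, 0.2127663493156433), 59.48611831665039)
7815.0 [349.49693252 368.87730061] ((0.1701570451259613, 0.3482460379600525), (0.18230672180652618, 0.27752718329429626), 60.04705047607422)
6908.5 [399.59219381 298.95693136] ((0.11070504784584045, 0.05647476017475128), (0.3088277280330658, 0.4719257950782776), 89.43221282958984)
21381.5 [193.91000559 296.80100615] ((0.6933128237724304, 0.26015162467956543), (0.5659496188163757, 0.7191948890686035), 61.397098541259766)
pad top [0.4404 0.2046 0.044 ] side [0.4377 0.2052 0.044 ] tri [0.4392 0.2045 0.0426]
pad pred [0.43946828 0.20414838] hinge [0.57848345 0.18757182]
```

View pics/both1.png

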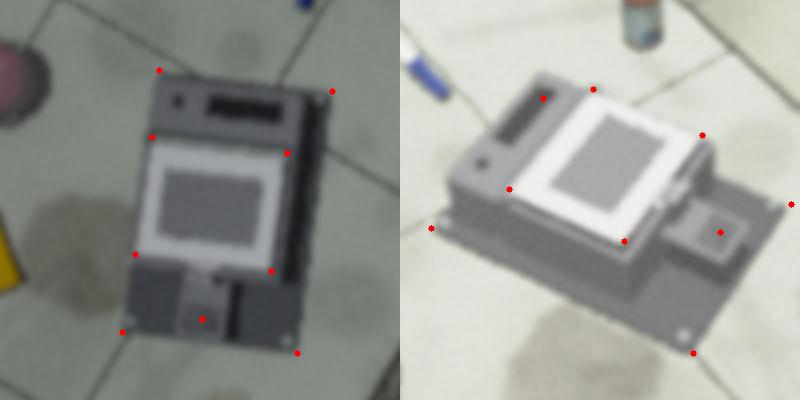

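Request:
apply_moves(motion=[[-1, 30, 30, 0, 0, 0, -0.0576], [-1, 30, 30, 0, 0, 0, -0.0576], [-1, 30, 30, 0, 0, 0, -0.0576], [-1, 30, 30, 0, 0, 0, -0.0576], [-1, 30, 30, 0, 0, 0, -0.0576], [-1, 30, 30, 0, 0, 0, -0.0576], [-1, 1, 50, 0, 0, 0, -0.0576], [-1, 1, 50, 0, 0, 0, -0.0576], [-1, 1, 50, 0, 0, 0, -0.0576], [-1, 1, 50, 0, -0.0034, -0.0289, 0], [-1, 1, 50, 0, -0.0034, -0.0289, 0], [-1, 1, 50, 0, -0.0034, -0.0289, 0], [-1, 1, 50, 0, -0.0034, -0.0289, 0], [-1, 1, 50, 0, -0.0034, -0.0289, 0], [-1, 1, 50, 0, -0.0034, -0.0289, 0], [-1, 1, 50, 0, -0.0034, -0.0289, 0], [-1, 1, 50, 0, -0.0034, -0.0289, 0], [-1, 1, 50, 0, -0.0034, -0.0289, 0], [-1, 0, 0, 0, 0, 0, 0]], force=20)

```text
time_s: 2.48
ee_pos: [0.4342, 0.2102, 0.2552]
eef_rot: [-179.9, -15.0, -6.2]
force: [0.2, -0.6, 0.4]
gripper_width: 0.0004
```

Request:
apply_moves(motion=[[-1, 1, -2, -40, 0, 0, 0], [-1, 1, -2, -40, 0, 0, 0], [-1, 1, -2, -40, 0, 0, 0], [-1, 0, 0, -30, 0, 0, 0], [-1, 0, 0, 0, 0, 0, 0]])

```text
time_s: 3.1
ee_pos: [0.451, 0.2077, 0.1369]
eef_rot: [178.4, -13.3, -5.5]
force: [-0.4, -0.3, -0.7]
gripper_width: 0.0003
```

```bash
cat > snap.py <<'E'
import sys
from h import *
from cell import r
k=sys.argv[1];o=[]
for n,(x,y) in(("top",(140,160)),("side",(180,215))):
    c=r.read_camera(n);np.savez(f"{n}{k}.npz",**c)
    im=cv2.resize(c["img"][:,:,::-1],None,fx=4,fy=4,interpolation=cv2.INTER_CUBIC);o.append(im[y*4:y*4+480,x*4:x*4+400])
cv2.imwrite(f"pics/b{k}.png",np.hstack(o))
s=r.get_state();print(s["time_s"],s["ee_pos"].round(4),s["eef_rot"].round(1),s["force"].round(2))
E
python3 snap.py 2
```

```text
3.2 [0.4506 0.2075 0.1382] [178.4 -13.3  -5.6] [ 0.53 -0.73 -0.22]
```

View pics/b2.png

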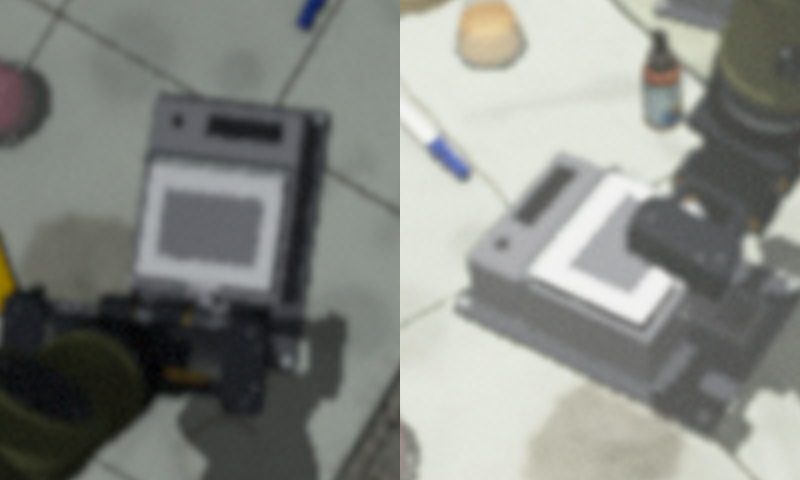

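```bash
python3 -c "
from cell import r
s=r.get_state();print(s['qpos'].round(1),s['qd'].round(1))"
```

```text
[ -44.7   41.6   13.6  127.8   21.2    2.5 -152.1] [-0.6 -0.9  0.3  0.3  0.2  0.  -0.1]
```

Request:
apply_moves(motion=[[-1, 0, 0, 40, 0.01, 0.116, 0], [-1, 0, 0, 40, 0.01, 0.116, 0], [-1, 0, 0, 0, 0, 0, 0.17], [-1, 0, 0, 0, 0, 0, 0.17], [-1, 0, 0, 0, 0, 0, 0.17], [-1, 0, 0, 0, 0, 0, 0.17], [-1, 0, 0, 0, 0, 0, 0.17], [-1, 0, 0, 0, 0, 0, 0.17], [-1, 0, 0, 0, 0, 0, 0.17], [-1, 0, 0, 0, 0, 0, 0.17], [-1, 0, 0, 0, 0, 0, 0.17], [-1, 0, 0, 0, 0, 0, 0.17], [-1, 0, 0, 0, 0, 0, 0.17], [-1, 0, 0, 0, 0, 0, 0.17], [-1, 0, 0, 0, 0, 0, 0.17], [-1, 0, 0, 0, 0, 0, 0.17], [-1, 0, 0, 0, 0, 0, 0.17], [-1, 0, 0, 0, 0, 0, 0.17], [-1, 0, 0, 0, 0, 0, 0.17], [-1, 0, 0, 0, 0, 0, 0.17]])

```text
time_s: 5.7
ee_pos: [0.4499, 0.2076, 0.2113]
eef_rot: [178.5, -0.7, 170.1]
force: [-0.5, -0.4, -0.6]
gripper_width: 0.0005
```

```bash
python3 -c "
from cell import r
s=r.get_state();print(s['qpos'].round(1),s['qd'].round(1),s['ee_pos'].round(4),s['eef_rot'].round(1))"
```

```text
[  7.   46.5 -63.3 113.3  51.4  53.6  -2.7] [  8.1   9.9 -19.5  -2.4   8.5  16.   68.4] [0.4499 0.2076 0.2113] [178.5  -0.7 170.1]
```

Request:
apply_moves(motion=[[-1, 0, 0, 0, 0, 0, 0], [-1, -5, -1, -30, 0, 0, 0], [-1, -4, -1, -40, 0, 0, 0], [-1, -4, -1, -40, 0, 0, 0], [-1, 0, 0, -20, 0, 0, 0], [-1, 0, 0, 0, 0, 0, 0]])

```text
time_s: 6.45
ee_pos: [0.4368, 0.205, 0.0803]
eef_rot: [178.5, -0.8, 169.7]
force: [1.1, 1.1, -0.3]
gripper_width: 0.0006
```

```bash
python3 snap.py 3; python3 -c "
from cell import r
s=r.get_state();print(s['qpos'].round(1),s['qd'].round(1))"
```

```text
6.55 [0.4378 0.2061 0.0818] [178.3  -0.6 169.8] [-0.08  0.44 -0.04]
[  0.2  56.4 -51.6 120.3  71.6  41.6 -20.3] [ 0.4 -0.5 -0.9 -0.4  0.3 -0.   0.2]
```

View pics/b3.png

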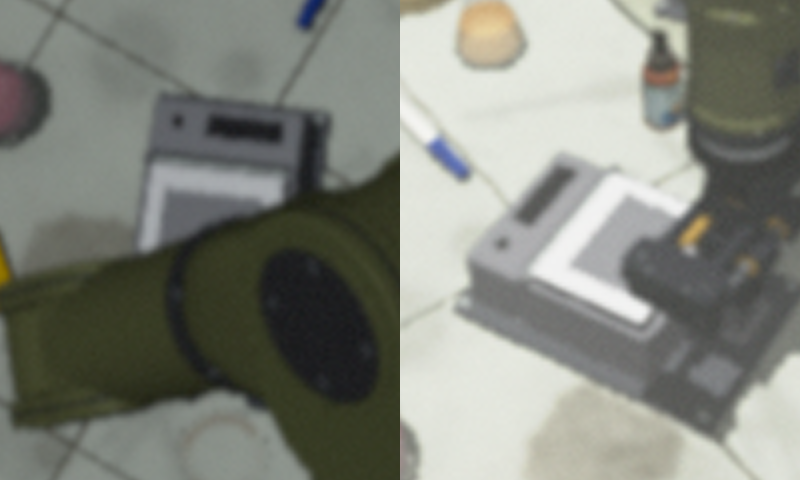

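```bash
python3 - <<'E'
from h import *
o=[]
for n,(x,y) in(("top",(120,120)),("side",(160,100))):
    c=np.load(f"{n}3.npz");im=cv2.resize(c["img"][:,:,::-1],None,fx=2,fy=2);o.append(im[y*2:y*2+500,x*2:x*2+400])
cv2.imwrite("pics/b3w.png",np.hstack(o))
E
```

```text
(no output)
```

View pics/b3w.png

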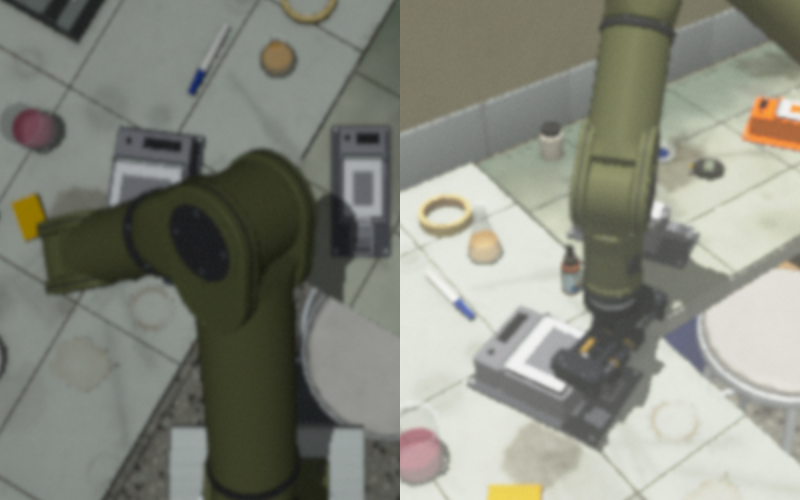

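Request:
apply_moves(motion=[[-1, 0, -1, -5, -0.045, -0.139, 0.06], [-1, 0, 0, -7, 0, 0, 0], [-1, 0, 0, -6, 0, 0, 0], [-1, 0, 0, -4, 0, 0, 0], [-1, 0, 0, 0, 0, 0, 0]])

```text
time_s: 7.18
ee_pos: [0.4381, 0.2046, 0.0586]
eef_rot: [179.7, 7.5, 173.3]
force: [-0.0, -0.0, 1.3]
gripper_width: 0.0003
```

Request:
apply_moves(motion=[[-1, 0, 0, -3, 0, 0, 0], [-1, 0, 0, -3, 0, 0, 0], [-1, 0, 0, -1, 0, 0, 0], [-1, 0, 0, 0, 0, 0, 0]])

```text
time_s: 7.68
ee_pos: [0.4377, 0.2048, 0.052]
eef_rot: [179.7, 7.6, 173.4]
force: [-0.7, -1.0, 5.3]
gripper_width: 0.0008
```

```bash
python3 snap.py 4
```

```text
7.775 [0.4377 0.2048 0.052 ] [179.7   7.6 173.4] [-0.79 -2.15  4.74]
```

View pics/b4.png

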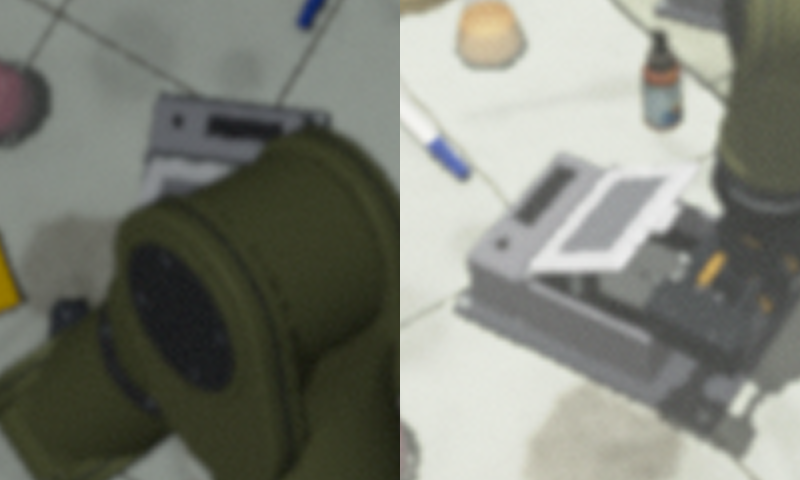

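Request:
apply_moves(motion=[[-1, -2, 0, 8, 0, 0, 0], [-1, -5, 1, 20, 0, 0, 0], [-1, -3, 0, 25, 0, 0, 0], [-1, 0, 0, 15, 0, 0, 0], [-1, 0, 0, 0, 0, 0, 0]])

```text
time_s: 8.4
ee_pos: [0.428, 0.2065, 0.121]
eef_rot: [179.6, 7.6, 173.4]
force: [0.5, -0.5, 0.5]
gripper_width: 0.0007
```

```bash
python3 snap.py 5;python3 -c "
from cell import r
s=r.get_state();print(s['qpos'].round(1),s['qd'].round(1))"
```

```text
8.5 [0.4276 0.2058 0.1197] [179.7   7.5 173.4] [ 0.93  0.26 -0.26]
[ -5.6  49.2 -48.1 126.4  79.2  40.5 -30.1] [-0.1  0.9  0.3  0.1  0.1  0.1  0.1]
```

View pics/b5.png

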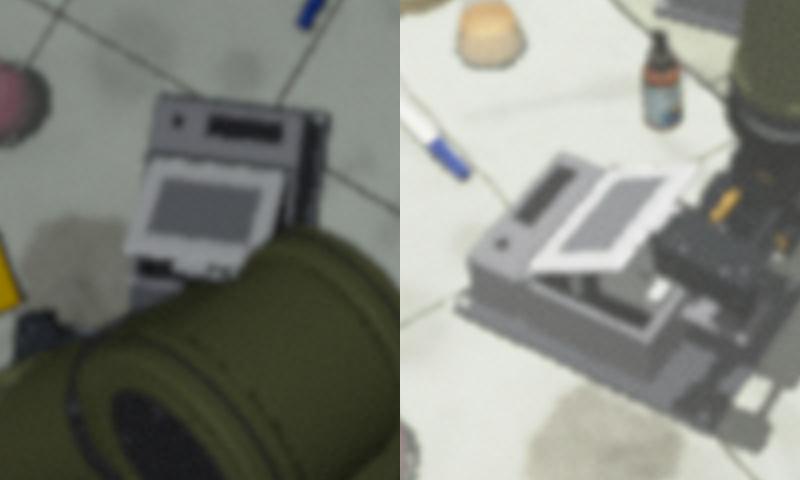

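Request:
apply_moves(motion=[[-1, 20, -2.4, 0, 0, 0, 0], [-1, 20, -2.4, 0, 0, 0, 0], [-1, 10, -1.2, 0, 0, 0, 0], [-1, 10, -1.2, 0, 0, 0, 0], [-1, 10, -1.2, 0, 0, 0, 0], [-1, 10, -1.2, 0, 0, 0, 0], [-1, 10, -1.2, 0, 0, 0, 0], [-1, 10, -1.2, 0, 0, 0, 0], [-1, 0, 0, 0, 0, 0, 0]])

```text
time_s: 9.62
ee_pos: [0.5289, 0.1935, 0.1198]
eef_rot: [179.7, 7.6, 173.3]
force: [0.3, -0.9, 0.7]
gripper_width: 0.0002
```

```bash
python3 snap.py 6
```

```text
9.725 [0.5278 0.1938 0.1199] [179.7   7.6 173.4] [-0.48 -0.27 -0.04]
```

View pics/b6.png

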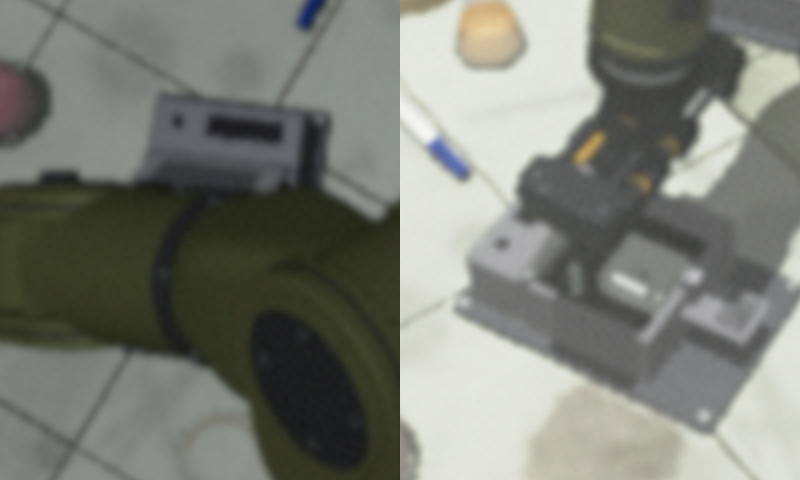

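Request:
apply_moves(motion=[[-1, 10, -1.2, 0, 0, 0, 0], [-1, 10, -1.2, 0, 0, 0, 0], [-1, 10, -1.2, 0, 0, 0, 0], [-1, 6, -0.7, 0, 0, 0, 0]])

```text
time_s: 10.22
ee_pos: [0.5646, 0.1894, 0.1199]
eef_rot: [179.7, 7.6, 173.3]
force: [0.2, 0.4, -0.4]
gripper_width: 0.0003
```

Request:
apply_moves(motion=[[-1, 4, -0.5, 0, 0, 0, 0], [-1, 3, -0.4, 0, 0, 0, 0]])

```text
time_s: 10.48
ee_pos: [0.5706, 0.1887, 0.1198]
eef_rot: [179.7, 7.5, 173.4]
force: [-1.3, -0.6, -0.2]
gripper_width: 0.0005
```

```bash
python3 snap.py 7
```

```text
10.575 [0.5708 0.1887 0.1199] [179.7   7.5 173.4] [ 0.29 -0.4  -0.25]
```

View pics/b7.png

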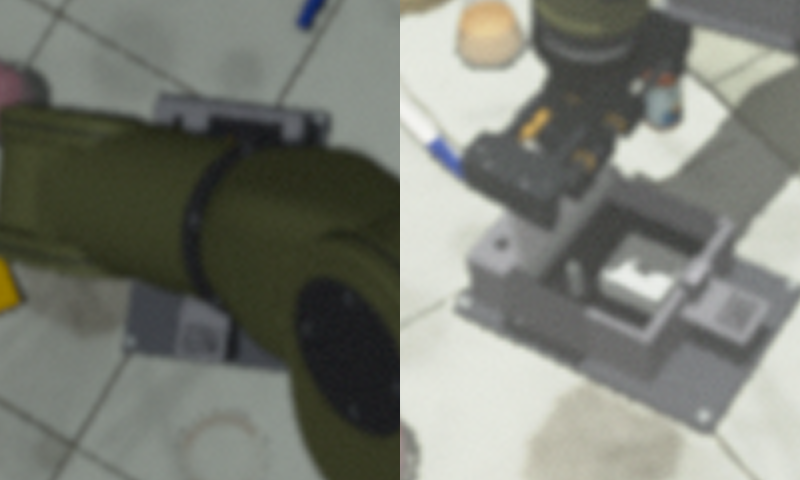

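Request:
apply_moves(motion=[[-1, 3, -0.4, 0, 0, 0, 0], [-1, 3, -0.4, 0, 0, 0, 0]])

```text
time_s: 10.82
ee_pos: [0.5765, 0.188, 0.1198]
eef_rot: [179.7, 7.5, 173.4]
force: [-2.0, -0.4, -1.0]
gripper_width: 0.0004
```

Request:
apply_moves(motion=[[-1, 3, -0.4, 0, 0, 0, 0], [-1, 0, 0, 0, 0, 0, 0]])

```text
time_s: 11.08
ee_pos: [0.5801, 0.1876, 0.12]
eef_rot: [179.7, 7.6, 173.4]
force: [0.7, -0.2, 0.1]
gripper_width: 0.0006
```

Request:
apply_moves(motion=[[-1, 3, -0.4, 0, 0, 0, 0], [-1, 0, 0, 0, 0, 0, 0]])

```text
time_s: 11.32
ee_pos: [0.5818, 0.1874, 0.1198]
eef_rot: [179.7, 7.5, 173.4]
force: [-3.9, 0.8, 0.4]
gripper_width: 0.0006
```

Request:
apply_moves(motion=[[-1, 2, -0.2, 0, 0, 0, 0], [-1, 0, 0, 0, 0, 0, 0]])

```text
time_s: 11.58
ee_pos: [0.5822, 0.1874, 0.1196]
eef_rot: [179.8, 7.3, 173.5]
force: [-7.5, 0.3, 3.2]
gripper_width: 0.0002
```

```bash
python3 snap.py 8
```

```text
11.675 [0.5822 0.1874 0.1196] [179.8   7.3 173.5] [-7.95  0.68  2.08]
```

View pics/b8.png

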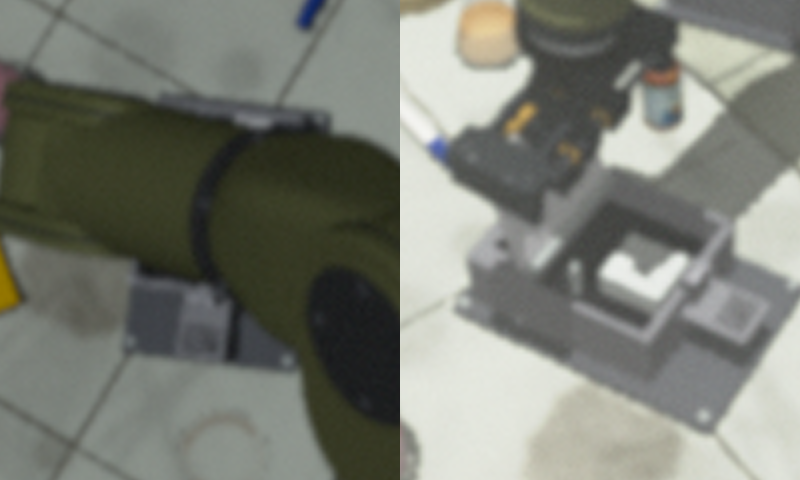

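Request:
apply_moves(motion=[[-1, -4, 0.5, 0, 0, 0, 0], [-1, -15, 1.8, 0, 0, 0, 0], [-1, -35, 4, 0, 0, 0, 0], [-1, -35, 4, 10, 0, 0, 0], [-1, -35, 4, 30, 0, 0, 0], [-1, -15, 2, 45, 0, 0, 0], [-1, 0, 0, 45, 0, 0, 0], [-1, 0, -40, 20, 0, 0, 0], [-1, 0, -50, 0, 0, 0, 0], [-1, 0, -50, 0, 0, 0, 0], [-1, 0, -50, 0, 0, 0, 0], [-1, 0, -50, 0, 0, 0, 0], [-1, 0, -50, 0, 0, 0, 0], [-1, 0, -40, 0, 0, 0, 0], [-1, 0, 0, 0, 0, 0, 0]])

```text
time_s: 13.55
ee_pos: [0.4458, -0.1307, 0.2696]
eef_rot: [179.8, 7.6, 173.0]
force: [0.1, 0.3, -0.3]
gripper_width: 0.0005
```

```bash
python3 snap.py 9; python3 - <<'E'
from h import *
o=[]
for n,(x,y) in(("top",(120,120)),("side",(160,100))):
    c=np.load(f"{n}9.npz");im=cv2.resize(c["img"][:,:,::-1],None,fx=2,fy=2);o.append(im[y*2:y*2+500,x*2:x*2+400])
cv2.imwrite("pics/b9w.png",np.hstack(o))
E
```

```text
13.65 [ 0.4462 -0.1268  0.2703] [179.7   7.6 173.3] [ 0.49 -0.24  0.  ]
```

View pics/b9.png

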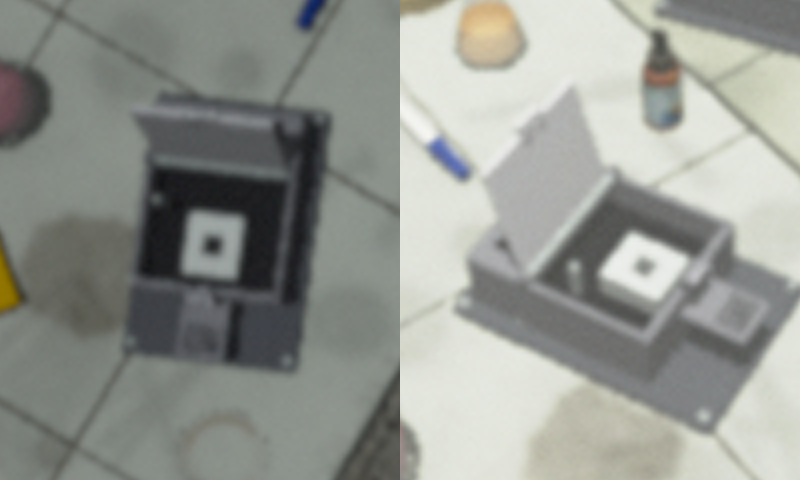

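View pics/b9w.png

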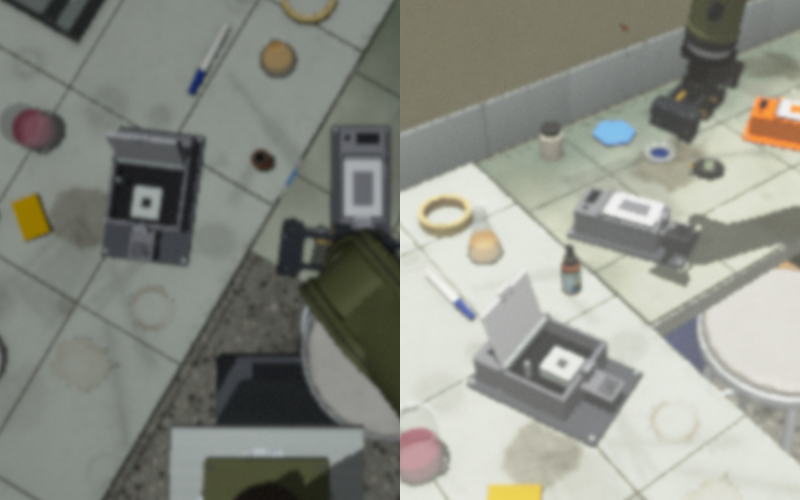

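```bash
python3 - <<'E'
from h import *
S=np.load("side9.npz");T=np.load("top9.npz");yaw=np.radians(-6.8);ux=np.array([np.cos(yaw),np.sin(yaw),0]);uy=np.array([-ux[1],ux[0],0]);O=np.array([.5338,.1929,0])
for th in(1.65,1.75,1.85):
    P=[O+ux*(.045-.095*np.cos(th))+uy*y+np.array([0,0,.06+.095*np.sin(th)]) for y in(.055,-.055)]
    p=proj(S,P);q=proj(T,P);print(th,((p-[180,215])*4+[400,0]).round(),((q-[140,160])*4).round())
for a,b in((("top9","top0"),("side9","side0"))):
    A=np.load(a+".npz")["img"].astype(int);B=np.load(b+".npz")["img"].astype(int)
    d=(abs(A-B).max(2)>50).astype(np.uint8);n,l,s,c=cv2.connectedComponentsWithStats(d)
    print(a,[(*c[i].round(),s[i,4]) for i in range(1,n) if s[i,4]>12])
E
```

```text
1.65 [[508. 180.]
 [597.  81.]] [[122. 133.]
 [267. 151.]]
1.75 [[497. 176.]
 [586.  77.]] [[124. 121.]
 [269. 139.]]
1.85 [[486. 173.]
 [575.  75.]] [[127. 109.]
 [271. 127.]]
top9 [(np.float64(200.0), np.float64(191.0), np.int32(68)), (np.float64(192.0), np.float64(215.0), np.int32(724)), (np.float64(193.0), np.float64(218.0), np.int32(85)), (np.float64(317.0), np.float64(283.0), np.int32(5923)), (np.float64(497.0), np.float64(350.0), np.int32(9357)), (np.float64(360.0), np.float64(340.0), np.int32(84)), (np.float64(293.0), np.float64(353.0), np.int32(169)), (np.float64(343.0), np.float64(355.0), np.int32(71)), (np.float64(352.0), np.float64(354.0), np.int32(53)), (np.float64(377.0), np.float64(353.0), np.int32(26)), (np.float64(356.0), np.float64(364.0), np.int32(27)), (np.float64(365.0), np.float64(366.0), np.int32(40)), (np.float64(421.0), np.float64(379.0), np.int32(14)), (np.float64(295.0), np.float64(384.0), np.int32(94)), (np.float64(380.0), np.float64(385.0), np.int32(13)), (np.float64(418.0), np.float64(398.0), np.int32(15)), (np.float64(216.0), np.float64(410.0), np.int32
[... 889 characters left out ...]
at64(391.0), np.float64(177.0), np.int32(628)), (np.float64(442.0), np.float64(179.0), np.int32(13)), (np.float64(431.0), np.float64(194.0), np.int32(17)), (np.float64(338.0), np.float64(215.0), np.int32(1219)), (np.float64(296.0), np.float64(216.0), np.int32(16)), (np.float64(295.0), np.float64(237.0), np.int32(119)), (np.float64(484.0), np.float64(244.0), np.int32(38)), (np.float64(213.0), np.float64(250.0), np.int32(50)), (np.float64(224.0), np.float64(248.0), np.int32(19)), (np.float64(404.0), np.float64(257.0), np.int32(120)), (np.float64(216.0), np.float64(263.0), np.int32(83)), (np.float64(235.0), np.float64(275.0), np.int32(701)), (np.float64(237.0), np.float64(280.0), np.int32(81))]
```

The lid corners seen at (485,175) and (573,82) in the side view match the 1.85 rad prediction. The only changes from the first pictures are the holder's lid, the arm and its shadow.

```bash
python3 -c "
from cell import r
print(r.close_job())"
```

```text
the job is handed in; nothing more can be done
None
```

The wide holder's lid is open to its back stop and the job is handed in, at about 14 s of the 42 s allowed.

- **Tab:** I pressed the wide holder's tab with the closed fingertips, at about 5 N, and the lid sprang up.
- **Lid:** I pushed the lid past upright until it stalled at the stop, at about 8 N, then backed the arm away.

**Last checks:**
- After the arm backed away, the lid corners lay within about 2 image pixels of where 1.85 rad puts them, in the side view. They clearly did not fit 1.75 rad.
- The narrow holder was still shut.
- The change check against the first pictures showed only the lid, the arm and its shadow. It could not see anything the arm hid.
- The force reading was close to zero with the arm clear.

**What went wrong:** my first approach, tilted 15°, ran into the limits of joints 6 and 7 above the bench and stopped short of the target. It touched nothing. I lifted the arm, turned the tool half round and went in with less tilt.

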